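Register a milling blank in the corner of the stop fixture

ROBOT

A 6-joint arm with a two-finger parallel gripper is mounted at the origin on a cart in front of the work surface, level with it; the furniture and walls round the work are solid. World frame = base frame: x ahead of the robot, y to its left, z up, the work surface at z = 0. Lengths are in m, angles in rad, forces in N, time in s.
With the tool pointing down it reaches from about 0.275 to 0.975 m from the base axis. Payload 8.4 kg.
Tool frame: the origin (TCP) lies at the very end of the fingers, on their centre line; the grasp point (between the pads) lies 19 mm behind it; z points along the fingers, y is the line along which they close (so a half turn about z gives the same grasp; the last joint's range is limited). The gripper opens to 92 mm and grips with 3 to 60 N. Pads are 20 mm wide; open, the fingers measure 128 mm over their backs; the gripper's body (75 mm by 189 mm) begins 69 mm behind the grasp point.
Start: joints at [1.333, 0.353, 1.633, -0, 1.155, -0.002], TCP at [0.146, 0.608, 0.215] pointing down, gripper open.
Joint ranges: [-2.63, 2.63], [-0.92, 2.1], [0.06, 2.66], [-1.3, 4.44], [0, 2.69], [-3.02, 3.02]. Speed limits (rad/s): [2.22, 2.22, 2.79, 3.14, 3.14, 3.14].

INTERFACE

Orientations are given as a 3x3 rotation matrix whose columns are the frame's x, y, z axes.
In Python, from station import manip gives the robot as it stands.
- The arm moves only by the tool move_arm, never from a script. Its argument "targets" is a list of rows, each a list of 2 entries, a list of its own where there are three numbers: the shift along the tool's x, y, z in mm, then the turn about the tool's z in degrees. In form: [[[tx, ty, tz], roll], ...]. A call has 1 to 20 rows; each row shifts and turns the commanded pose from where the row before left it, along the tool's axes as they then stand; what a row does not reach is not made up. A row lasts 1/10 s, in which the tool goes at most 50 mm and 8.59 degrees, less where a joint would pass 70% of its speed; a pose out of reach is approached as far as the arm can. A call is refused whole if a number of a shift passes 50 or a number of a turn 8.59, either way. A call with a gripper value outside its range is refused whole. "gripper" is the opening in per cent of the stroke, from 0 (shut) to 100 (fully open), set as the call begins (left out, the last holds). The fingers move at their own pace and stop on an object; "squeeze" is the grip in N (left out, the last holds). Time passes only in rows, so rows that do not move let the fingers close. It gives the time, the measured TCP pose, the force, the opening and the grip force at its end, in the units of the state.
- manip.get_state(): the state, without advancing time (a new reading comes with each control period).
- manip.capture(name): name is "scene" or "side" or "wrist"; returns a dict with "pixels" (480x640x3 uint8, red, green, blue), "depth" (480x640 float32, m along the optical axis (not along the pixel's ray), 0 where there is no reading), "mtx" (3x3 intrinsics, pixels), "rvec" (rotation vector, rad) and "tvec" (3), from world to camera coordinates, as OpenCV has them. Camera axes: x right, y down, z forward; pixel columns grow to the right and rows downward; lengths in m; the calibration is good to about 2 mm. A picture is of the moment at which its call begins.
- manip.job_done(): hands the job in; it is judged then, once.
The state is a dict: "time_s": time; "joint_pos": joint angles; "qvel": joint speeds; "effort": joint torques, N m; "tcp_pos": TCP position; "tool_rot": TCP orientation; "ft_force": force on the tool from outside, world axes, zero at the start; "torque": the same for the moment, N m; "width": finger opening in m; "finger_force": force on a finger pad.
Only numpy, scipy, OpenCV 4.12 (cv2) and the standard library are available. Lean on these libraries where they do the work, as an engineer would, in place of code of your own. Each camera call takes 0.05 s, during which the arm holds its last target. There are 200 camera calls.

TASK

Pick up the ivory milling blank, set it down on the bed of the aluminium fixture with its long side along the longer stop, and press it steadily into the corner so that it bears firmly on both steel stops at once, flush with each and flat on the bed. Finish while still holding it pressed against both stops (do not let go). Leave the rose and the blue blank, the cream pot and the oil bottle where they are.

Things in the scene. Friction and masses are not known exactly. Their poses are not given: they have to be found in the camera images.
- blank_ivory_center (a point): centre (half-way up) of the ivory milling blank, the one to register: a loose upright rectangular block, 62 mm long (its x), 44 mm wide (its y), 52 mm high (its z), ivory resin above a 12 mm aluminium foot of the same outline, 0.15 to 0.31 kg. A half turn about z makes no difference.
- blank_rose_center (a point): centre of the rose-pink blank, same shape and size as the ivory one; to be left alone
- blank_blue_center (a point): centre of the blue blank, same shape and size; to be left alone
- fixture: corner-stop fixture, fixed to the worktop: aluminium bed 150 mm (its x) by 120 mm (its y), top of the bed 14 mm above the worktop; origin at the centre of its underside. Two dark steel stop bars stand on the bed, 20 mm high above it and 14 mm thick: the long stop along its +y edge, the short stop along its +x edge. The other two sides are open. The blank is taller than the stops: the top 32 mm of it stands free above them.
- corner (a point): the point on the bed's top surface where the inner faces of the two stops would meet; its axes are the fixture's. The inner face of the long stop is its plane y = 0 (bar from x = -118 mm to -6 mm), that of the short stop its plane x = 0 (bar from y = -72 mm to -6 mm); the free bed lies on the negative x and negative y side. A blank seated with its long side along the long stop has its centre at x = -31 mm, y = -22 mm, z = +26 mm here.
- long_stop: the longer steel stop bar, 112 x 14 x 20 mm, fixed and rigid, origin at the centre of its underside, running along the fixture's x; its inner face looks to the fixture's -y
- short_stop: the shorter steel stop bar, 14 x 66 x 20 mm, fixed and rigid, origin at the centre of its underside, running along the fixture's y; its inner face looks to the fixture's -x
- blank_ivory: the ivory blank again, origin at the centre of its underside, x along its long side, z up. Pushed down hard on the bed it drags (friction coefficient 0.5 to 0.7), which can feel like a stop.
- cream_pot: round grey-lidded pot, 91 mm across, 44 mm high, loose, to be left alone; origin at the centre of its underside
- oil_bottle: small green bottle with white cap, 36 mm across, 90 mm high, loose, to be left alone; origin at the centre of its underside
Not all that is in view belongs to the job. Of the things that look like the fixture, the larger one is meant.

How it is judged:
On the way:
1. the ivory blank is lifted clear of the worktop in the fingers (height (world z) of blank_ivory above 0.025 m and contact force between the fingers and blank_ivory above 1 N), for 0.1 s.
At the end, for the whole second after the job is handed in: Fingers hold the ivory blank and press it with over 3 N on each stop at once through the last second; centre within 3 mm of the seated place, underside within 2.5 mm of the bed, long side within 0.05 rad of the long stop, upright within 0.05 rad, still (contact force between blank_ivory and long_stop above 3 N and contact force between blank_ivory and short_stop above 3 N and contact force between the fingers and blank_ivory above 3 N and angle between the x axis of blank_ivory and the x axis of fixture, either way round below 0.05 rad and angle between blank_ivory's own z axis and vertical below 0.05 rad and x of blank_ivory_center in the frame of corner between -0.034 and -0.028 m and y of blank_ivory_center in the frame of corner between -0.025 and -0.019 m and z of blank_ivory_center in the frame of corner below 0.0285 m and linear speed of blank_ivory below 0.02 m/s); the arm keeps its last pose, push and grip.
It fails at once if the rose or the blue blank is moved by more than 20 mm (distance of any of blank_rose_center, blank_blue_center from where it was at the start of the episode above 0.02 m).
It fails at once if the cream pot or the oil bottle is moved by more than 20 mm (distance of any of cream_pot, oil_bottle from where it was at the start of the episode above 0.02 m).
It also fails if it takes over 61 s, if anything falls off the work surface, if the arm or the gripper's body presses on something with over 40 N, if the wrist force passes 120 N, or if a joint passes its speed limit or range.

## Working session

There is one attempt and no reset: what is moved stays moved. The work goes in short steps, Python scripts to look and compute and a tool call to move; the robot and the scene stay as the last step left them, time stands still between calls to the robot, and variables do not carry over. Pictures are saved under pics/ and viewed, at most 10 in all, crops included, and the job is handed in when it is done.

Besides the shell and the picture viewer there is one more tool, called after ">>>" as name(argument=value, ...) on one line, values as JSON. move_arm: Moves the arm, as the interface text tells. Its arguments: {"type":"object","properties":{"targets":{"type":"array"},"gripper":{"type":"number"},"squeeze":{"type":"number"}},"required":["targets"]}

```bash
mkdir -p pics; cat > h.py <<'E'
import numpy as np, cv2
from station import manip
def cap(n):
    c=manip.capture(n); R,_=cv2.Rodrigues(np.array(c['rvec'],float)); c['R']=R; c['t']=np.array(c['tvec'],float).reshape(3); c['K']=np.array(c['mtx'],float); return c
def ray(c,uv,z):
    uv=np.atleast_2d(uv).astype(float); d=np.c_[uv,np.ones(len(uv))]@np.linalg.inv(c['K']).T@c['R']; o=-c['R'].T@c['t']
    return o+d*((z-o[2])/d[:,2])[:,None]
def cloud(c):
    v,u=np.mgrid[:480,:640]; d=c['depth']; p=np.stack([u,v,np.ones_like(u)],-1)@np.linalg.inv(c['K']).T*d[...,None]
    return (p-c['t'])@c['R']
def save(c,n): cv2.imwrite('pics/'+n,cv2.cvtColor(c['pixels'],cv2.COLOR_RGB2BGR))
E
python3 - <<'E'
from h import *
for n in('scene','side'):
    c=cap(n); save(c,n+'0.png'); print(n,-c['R'].T@c['t'])
print(manip.get_state())
E
```

```text
scene [-0.24639649 -1.10899374  0.63236928]
side [0.57496599 1.32962747 1.18997076]
{'time_s': 0.1, 'joint_pos': array([ 1.33265626e+00,  3.53598654e-01,  1.63403348e+00, -3.62500880e-06,
        1.15525833e+00, -2.39635165e-03]), 'qvel': array([-0.00036721, -0.00341115, -0.00148636,  0.00030302,  0.00074795,
       -0.00155901]), 'effort': array([-1.85123150e-03, -5.94905877e+01, -3.34930551e+01,  6.98277005e-02,
        1.85312721e-02, -4.98906866e-05]), 'tcp_pos': array([0.14587055, 0.60727146, 0.2139377 ]), 'tool_rot': array([[-9.72341246e-01,  2.33564574e-01, -3.02924306e-04],
       [ 2.33564771e-01,  9.72340427e-01, -1.26196429e-03],
       [-2.04604703e-07, -1.29781238e-03, -9.99999158e-01]]), 'ft_force': array([0.05380726, 0.12746479, 0.07828088]), 'torque': array([-0.00807004,  0.00956748, -0.02025494]), 'finger_force': 0.0, 'width': 0.09220315184363034}
```

View pics/scene0.png

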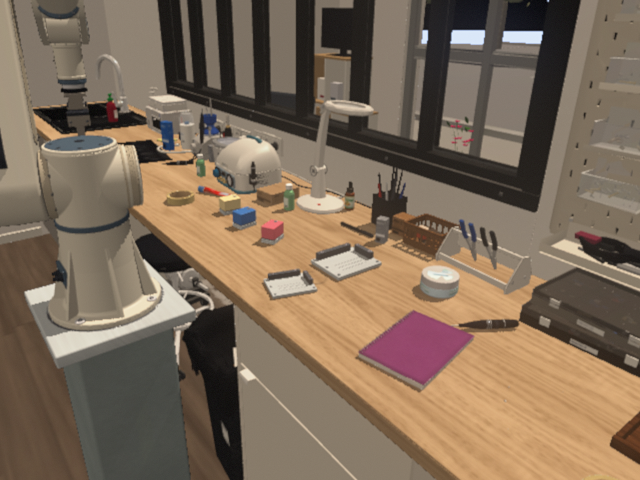

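View pics/side0.png

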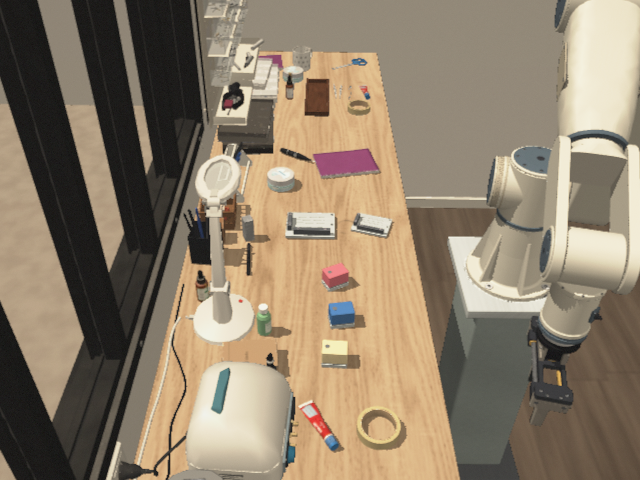

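The side view shows the ivory blank at (335,352), blue at (342,315), rose at (335,277), the oil bottle at (264,320) and the cream pot at (281,179). There are two fixture candidates, at (311,225) and (371,225). The one at (311,225) is larger, so it is the one meant; I'll measure both and check it in an enlarged crop.

```bash
python3 - <<'E'
from h import *
c=cap('side'); P=cloud(c); hsv=cv2.cvtColor(c['pixels'],cv2.COLOR_RGB2HSV)
for n,(u,v) in dict(ivory=(335,352),blue=(342,315),rose=(335,277),big=(311,225),small=(371,225),oil=(264,320),pot=(281,179)).items():
    Q=P[v-28:v+28,u-32:u+32].reshape(-1,3); print(n,P[v,u].round(3))
    col=c['pixels'][v,u]; print(col,hsv[v,u])
for n,(u,v) in dict(ivory=(335,352),blue=(342,315),rose=(335,277)).items():
    W=P[v-22:v+22,u-22:u+22].reshape(-1,3); T=W[(W[:,2]>.046)&(W[:,2]<.06)]
    print(n,len(T),np.median(T[:,2]),cv2.minAreaRect((T[:,:2]*1000).astype(np.float32)))
for n,(u,v,a) in dict(big=(311,225,32),small=(371,225,25)).items():
    W=P[v-20:v+20,u-a:u+a].reshape(-1,3); T=W[(W[:,2]>.008)&(W[:,2]<.045)]; S=W[(W[:,2]>.029)&(W[:,2]<.04)]
    for q in(T,S): print(n,len(q),cv2.minAreaRect((q[:,:2]*1000).astype(np.float32)),q.mean(0))
p=c['pixels']
a=cv2.resize(p[195:255,270:400],None,fx=6,fy=6,interpolation=cv2.INTER_CUBIC)
b=cv2.resize(p[325:375,270:400],None,fx=5,fy=5,interpolation=cv2.INTER_CUBIC); b=np.pad(b,((0,0),(0,a.shape[1]-b.shape[1]),(0,0)))
cv2.imwrite('pics/crop.png',np.vstack([a,b])[:600,:,::-1])
E
```

```text
ivory [0.51  0.345 0.046]
[245 239 190] [ 27  57 245]
blue [0.489 0.229 0.052]
[ 53  78 103] [105 124 103]
rose [0.503 0.079 0.044]
[146  77  78] [  0 121 146]
big [ 0.569 -0.19   0.014]
[231 229 217] [ 26  15 231]
small [ 0.382 -0.198  0.01 ]
[225 221 209] [ 23  18 225]
oil [0.684 0.257 0.061]
[112 140 100] [ 51  73 140]
pot [ 0.669 -0.401  0.042]
[234 226 209] [ 20  27 234]
ivory 370 0.05126539264019168 ((512.1860961914062, 334.28192138671875), (51.24348831176758, 61.186241149902344), 84.27096557617188)
blue 312 0.05131796508264519 ((491.7260437011719, 205.81747436523438), (62.48390579223633, 51.74784851074219), 11.36434555053711)
rose 260 0.05129095147386595 ((503.9173583984375, 60.898284912109375), (65.63532257080078, 48.74134826660156), 26.733224868774414)
big 1177 ((572.9776611328125, -208.53094482421875), (189.8544921875, 169.29440307617188), 2.470008611679077) [ 0.5735481  -0.18545738  0.01808075]
big 188 ((592.6268310546875, -161.63458251953125), (68.02546691894531, 153.0408477783203), 56.28632354736328) [ 0.590288   -0.15867907  0.03339376]
small 559 ((388.84405517578125, -199.06558227539062), (153.93304443359375, 136.36825561523438), 83.96475219726562) [ 0.3843856  -0.19408137  0.01493929]
small 7 ((401.6953430175781, -172.64471435546875), (34.20180130004883, 106.59578704833984), 39.63535690307617) [ 0.40848002 -0.18006868  0.0308238 ]
```

View pics/crop.png

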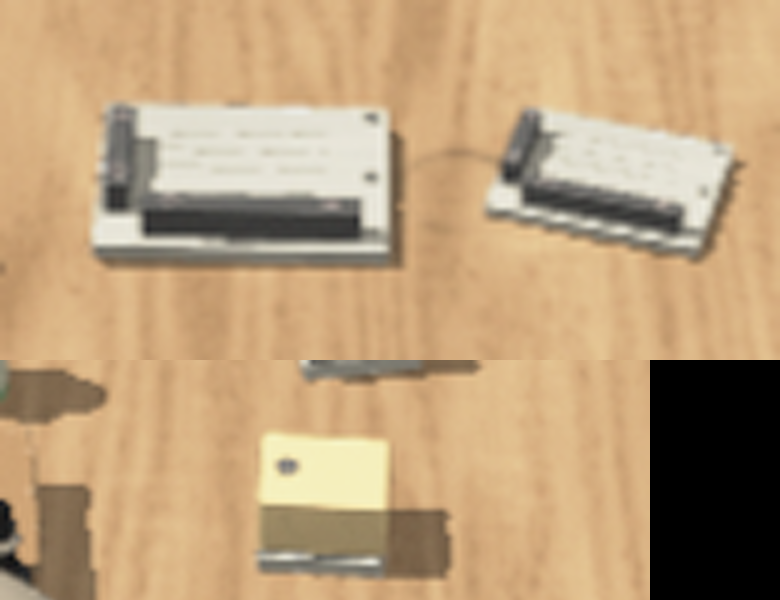

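The crop confirms it: the left fixture (crop 90–395, 100–265) is clearly larger than the one at (490–735). Its long stop is on the +y (lower) side and its short stop on the +x (left) side. The ivory blank stands alone below. I'll move above it and use the wrist view.

>>> move_arm(targets=[[[-28,-13,-3],0],[[-28,-13,-3],0],[[-28,-13,-3],0],[[-28,-13,-3],0],[[-28,-13,-3],0],[[-28,-13,-3],0],[[-28,-13,-3],0],[[-28,-13,-3],0],[[-28,-13,-3],0],[[-28,-13,-3],0],[[-28,-13,-3],0],[[-28,-13,-3],0],[[-28,-13,-3],-6.5],[[-28,-13,-3],-6.5],[[0,0,0],0],[[0,0,0],0]], gripper=100)

```text
time_s: 1.75
tcp_pos: [0.4867, 0.3416, 0.2562]
tool_rot: [[-1.0, 0.012, -0.001], [0.012, 1.0, -0.0], [0.001, -0.0, -1.0]]
ft_force: [-0.5, 0.5, -0.1]
width: 0.0921
finger_force: 0.0
```

```bash
python3 - <<'E'
from h import *
s=manip.get_state(); print(s['tcp_pos'],s['tool_rot'].round(3))
c=cap('wrist'); save(c,'w1.png'); P=cloud(c); print(-c['R'].T@c['t'])
hsv=cv2.cvtColor(c['pixels'],cv2.COLOR_RGB2HSV)
m=(P[...,2]>.046)&(P[...,2]<.058)&(c['depth']>0)
n,l,st,ce=cv2.connectedComponentsWithStats(m.astype(np.uint8))
for i in range(1,n):
    if st[i,4]>300: print(st[i],hsv[l==i].mean(0).round(),cv2.minAreaRect((P[l==i][:,:2]*1000).astype(np.float32)))
E
```

```text
[0.48667607 0.34163415 0.25622128] [[-1.     0.012 -0.001]
 [ 0.012  1.    -0.   ]
 [ 0.001 -0.    -1.   ]]
[0.40364969 0.34165238 0.42757744]
[ 155  183   58   65 2696] [103. 123. 174.] ((491.1696472167969, 202.6639404296875), (62.494834899902344, 44.255210876464844), 8.634214401245117)
[   8  193   74   71 2747] [162. 111. 206.] ((503.0190124511719, 58.78380584716797), (62.01597213745117, 46.420066833496094), 27.607088088989258)
[ 291  203   46   61 2515] [ 30.  50. 218.] ((511.4477844238281, 332.6370849609375), (43.968441009521484, 62.253318786621094), 86.15133666992188)
[538 308  55  19 380] [ 94. 122.  65.] ((605.3347778320312, 604.2257080078125), (12.478365898132324, 55.520660400390625), 20.11252784729004)
[384 331  38  38 320] [41. 52. 70.] ((647.6194458007812, 431.5295715332031), (16.09711265563965, 52.5717658996582), 36.06146240234375)
[200 437  44  27 396] [ 17.  40. 129.] ((780.8577270507812, 218.44110107421875), (53.73824691772461, 24.866857528686523), 68.79043579101562)
```

View pics/w1.png

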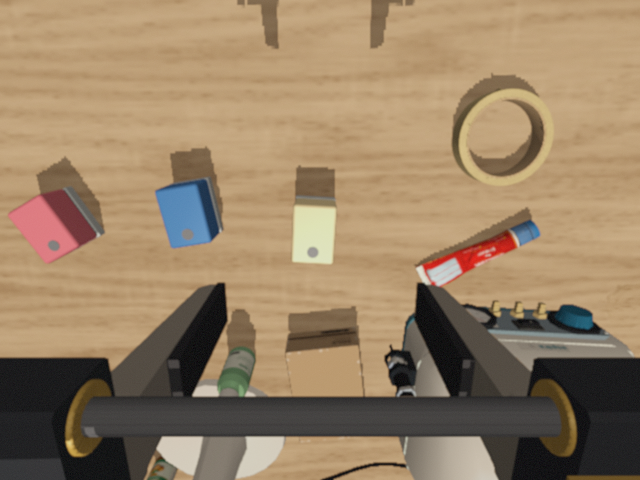

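The wrist view shows ivory at (314,232), blue at (188,212) and rose at (55,225). Ivory is centred at (511,333) mm with its long axis at -3.9°, and the fingers have clear room, so I'll descend.

>>> move_arm(targets=[[[-12.5,-4.5,0],3.2],[[-12.5,-4,0],0],[[0,0,30],0],[[0,0,30],0],[[0,0,30],0],[[0,0,30],0],[[0,0,30],0],[[0,0,30],0],[[0,0,20],0],[[0,0,16],0],[[0,0,10],0],[[0,0,5],0],[[0,0,0],0],[[0,0,0],0]])

```text
time_s: 3.2
tcp_pos: [0.5119, 0.333, 0.0264]
tool_rot: [[-0.998, 0.065, 0.001], [0.065, 0.998, 0.001], [-0.001, 0.001, -1.0]]
ft_force: [0.2, -0.3, -0.0]
width: 0.0917
finger_force: 0.0
```

>>> move_arm(targets=[[[0,0,0],0],[[0,0,0],0],[[0,0,0],0],[[0,0,0],0],[[0,0,0],0],[[0,0,0],0],[[0,0,0],0],[[0,0,0],0]], gripper=30, squeeze=40)

```text
time_s: 4.0
tcp_pos: [0.5114, 0.3327, 0.0256]
tool_rot: [[-0.998, 0.065, 0.0], [0.065, 0.998, 0.0], [-0.0, 0.0, -1.0]]
ft_force: [-0.0, 1.2, 0.8]
width: 0.0439
finger_force: 40.0
```

>>> move_arm(targets=[[[0,0,-10],0],[[0,0,-20],0],[[0,0,-30],0],[[0,0,-30],0],[[0,0,-30],0],[[0,0,-30],0],[[0,0,-30],0],[[0,0,-30],0],[[0,0,-15],0],[[0,0,0],0]])

```text
time_s: 5.0
tcp_pos: [0.5122, 0.3332, 0.2529]
tool_rot: [[-0.998, 0.065, 0.003], [0.065, 0.998, 0.002], [-0.003, 0.002, -1.0]]
ft_force: [0.9, 0.6, -2.1]
width: 0.0438
finger_force: 40.0
```

>>> move_arm(targets=[[[-2,-10,0],0],[[-4,-25,0],0],[[-5,-30,0],0],[[-5,-30,0],0],[[-5,-30,0],0],[[-5,-30,0],0],[[-5,-30,0],0],[[-5,-30,0],0],[[-5,-30,0],0],[[-5,-30,0],0],[[-5,-30,0],0],[[-5,-30,0],0],[[-5,-30,0],0],[[-5,-30,0],0],[[-5,-30,0],0],[[-5,-30,0],0],[[-5,-30,0],0],[[-3,-20,0],0],[[-2,-10,0],0],[[0,0,0],0]])

```text
time_s: 7.0
tcp_pos: [0.5628, -0.1878, 0.249]
tool_rot: [[-0.998, 0.066, -0.002], [0.066, 0.998, 0.001], [0.003, 0.001, -1.0]]
ft_force: [0.1, 0.9, -2.4]
width: 0.0436
finger_force: 40.0
```

```bash
python3 - <<'E'
from h import *
s=manip.get_state(); print(s['tcp_pos'],s['tool_rot'].round(4),s['ft_force'],s['finger_force'])
c=cap('wrist'); save(c,'w2.png'); P=cloud(c); print(-c['R'].T@c['t'])
v,u=np.mgrid[:480,:640]
for lo,hi,nm in((.008,.019,'bed'),(.029,.040,'stop')):
    m=(P[...,2]>lo)&(P[...,2]<hi)&(c['depth']>0)
    n,l,st,ce=cv2.connectedComponentsWithStats(m.astype(np.uint8),connectivity=4)
    for i in range(1,n):
        if st[i,4]>120: print(nm,st[i],np.median(P[l==i][:,2]).round(4),cv2.minAreaRect((P[l==i][:,:2]*1000).astype(np.float32)))
E
```

```text
[ 0.56284561 -0.1878352   0.2489676 ] [[-9.978e-01  6.640e-02 -2.500e-03]
 [ 6.640e-02  9.978e-01  7.000e-04]
 [ 2.500e-03  5.000e-04 -1.000e+00]] [ 0.14966754  0.85432196 -2.39551226] 39.99928951263428
[ 0.48030554 -0.18345384  0.42046506]
bed [ 235    0  110   92 6279] 0.0117 ((396.11468505859375, -209.50640869140625), (90.24253845214844, 83.3182601928711), 72.57241821289062)
bed [   0   73   60  143 4438] 0.0127 ((489.660400390625, -487.72186279296875), (63.33704376220703, 146.83917236328125), 73.91080474853516)
bed [524  93  44  76 418] 0.0125 ((501.1762390136719, 40.990047454833984), (37.320228576660156, 74.40367126464844), 83.75544738769531)
bed [ 253  140  116  140 9107] 0.0151 ((571.5016479492188, -197.39320373535156), (119.85746765136719, 148.5634002685547), 88.68893432617188)
bed [ 97 273  66  52 391] 0.0136 ((653.1028442382812, -408.33544921875), (87.06702423095703, 32.475196838378906), 42.879154205322266)
bed [ 571  312   69   84 1383] 0.0156 ((764.040771484375, 136.2611083984375), (38.45168685913086, 121.68251037597656), 63.7079963684082)
bed [435 336  75  17 555] 0.0109
[... 738 characters left out ...]
301330566406), 85.05310821533203)
stop [ 353  156   15   91 1086] 0.035 ((559.1039428710938, -147.8984375), (14.15764331817627, 93.45467376708984), 89.06388854980469)
stop [ 85 280  71  63 543] 0.0343 ((657.43994140625, -408.84429931640625), (90.12826538085938, 39.57149887084961), 37.15195846557617)
stop [618 352  22  44 622] 0.0312 ((787.3589477539062, 160.85220336914062), (20.698095321655273, 59.94967269897461), 87.06413269042969)
stop [265 442  29  20 232] 0.0375 ((862.3017578125, -263.4460754394531), (17.877197265625, 39.84814453125), 36.800846099853516)
stop [587 473  23   7 127] 0.0328 ((938.98193359375, 147.8885498046875), (3.3142166137695312, 31.155426025390625), 0.13633106648921967)
```

View pics/w2.png

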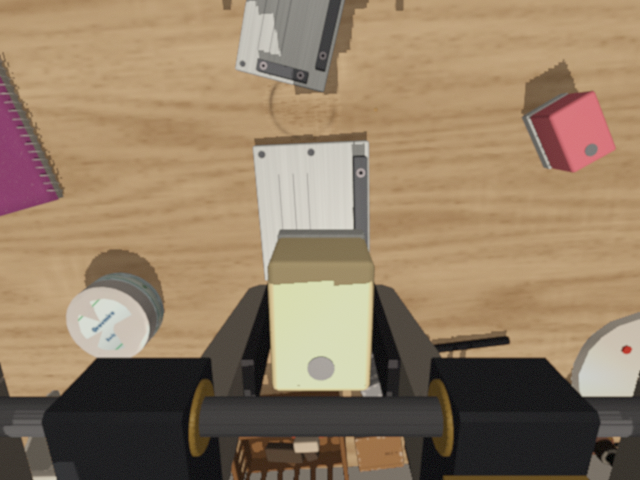

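The wrist view shows the long stop at (360,200), with the bed partly hidden behind the held blank (320,310). Fixture yaw comes out at about -1.1° and the corner at about (630,-156) mm, so the seated centre is near (599,-178). I'll turn and descend about 10 mm short of both stops.

>>> move_arm(targets=[[[-13,1,0],-2.6],[[-13,0,0],0],[[0,0,30],0],[[0,0,30],0],[[0,0,30],0],[[0,0,30],0],[[0,0,30],0],[[0,0,20],0],[[0,0,15],0],[[0,0,8],0],[[0,0,4],0],[[0,0,0],0],[[0,0,0],0]])

```text
time_s: 8.35
tcp_pos: [0.5906, -0.1871, 0.0545]
tool_rot: [[-1.0, 0.019, 0.001], [0.019, 1.0, -0.0], [-0.001, -0.0, -1.0]]
ft_force: [0.5, -0.7, -1.4]
width: 0.0436
finger_force: 40.0
```

```bash
python3 - <<'E'
from h import *
s=manip.get_state(); print(s['tcp_pos'].round(4),s['tool_rot'].round(4),s['ft_force'])
c=cap('wrist'); P=cloud(c); Rt=s['tool_rot']
for lo,hi,nm in((.008,.019,'bed'),(.029,.040,'stop')):
    m=(P[...,2]>lo)&(P[...,2]<hi)&(c['depth']>0)&(abs(P[...,0]-.57)<.1)&(abs(P[...,1]+.19)<.09)
    n,l,st,ce=cv2.connectedComponentsWithStats(m.astype(np.uint8),connectivity=4)
    for i in range(1,n):
        if st[i,4]>120: print(nm,st[i],np.median(P[l==i][:,2]).round(4),cv2.minAreaRect((P[l==i][:,:2]*1000).astype(np.float32)))
d=cap('side'); o=d['pixels'][185:265,260:380]; cv2.imwrite('pics/a.png',np.hstack([cv2.resize(c['pixels'],(440,330)),cv2.resize(o,(360,240),interpolation=cv2.INTER_CUBIC).copy() if 0 else np.pad(cv2.resize(o,(360,240),interpolation=cv2.INTER_CUBIC),((0,90),(0,0),(0,0)))])[...,::-1])
E
```

```text
[ 0.5906 -0.1871  0.0545] [[-9.998e-01  1.950e-02  1.300e-03]
 [ 1.950e-02  9.998e-01 -4.000e-04]
 [-1.300e-03 -4.000e-04 -1.000e+00]] [ 0.47269932 -0.71231852 -1.43062608]
bed [  189   104   229   237 29805] 0.0151 ((567.3397216796875, -197.11231994628906), (120.2491226196289, 139.60971069335938), 88.63736724853516)
stop [ 380  134   38  171 4525] 0.035 ((557.9019775390625, -147.85549926757812), (14.615467071533203, 89.97438049316406), 88.91216278076172)
stop [278 229  86   6 381] 0.0358 ((560.09033203125, -187.86093139648438), (43.67184066772461, 1.4948793649673462), 89.88245391845703)
```

View pics/a.png

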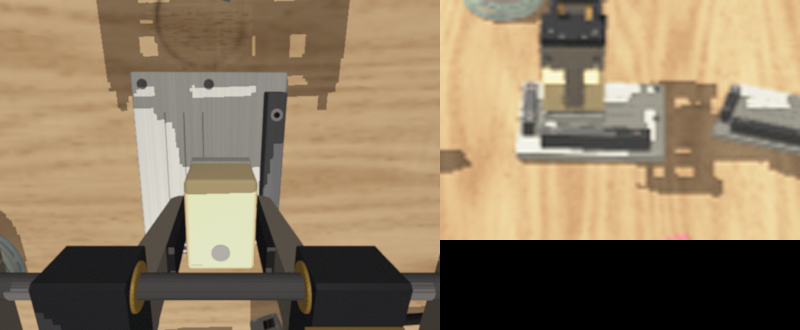

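Both views show the blank over the bed, with a gap to the long stop and its yaw matching the bed (-1.2°). Next I'll lower it until it touches.

>>> move_arm(targets=[[[0,0,6],0],[[0,0,4],0],[[0,0,2],0],[[0,0,1],0],[[0,0,0],0],[[0,0,0],0],[[0,0,0],0]])

```text
time_s: 9.15
tcp_pos: [0.59, -0.187, 0.0407]
tool_rot: [[-1.0, 0.019, 0.0], [0.019, 1.0, -0.0], [-0.0, -0.0, -1.0]]
ft_force: [-0.2, -0.2, -1.5]
width: 0.0435
finger_force: 40.0
```

>>> move_arm(targets=[[[0,0,1],0],[[0,0,0],0],[[0,0,0],0]])

```text
time_s: 9.45
tcp_pos: [0.59, -0.187, 0.0397]
tool_rot: [[-1.0, 0.019, 0.0], [0.019, 1.0, -0.0], [-0.0, -0.0, -1.0]]
ft_force: [0.5, -0.4, -1.7]
width: 0.0437
finger_force: 40.0
```

>>> move_arm(targets=[[[0,0,1],0],[[0,0,0],0],[[0,0,0],0]])

```text
time_s: 9.75
tcp_pos: [0.59, -0.187, 0.0396]
tool_rot: [[-1.0, 0.019, 0.0], [0.019, 1.0, -0.0], [-0.0, -0.0, -1.0]]
ft_force: [-3.5, 1.6, 8.6]
width: 0.0439
finger_force: 40.0
```

Touchdown is at z=39.6 mm, and stiffness is about 11 N/mm. I'll ease off to a light load and push towards the long stop.

>>> move_arm(targets=[[[0,0,-0.8],0],[[0,2,0],0],[[0,2,0],0],[[0,2,0],0],[[0,1,0],0],[[0,1,0],0],[[0,0,0],0],[[0,0,0],0]])

```text
time_s: 10.55
tcp_pos: [0.5903, -0.179, 0.0396]
tool_rot: [[-1.0, 0.019, 0.001], [0.019, 1.0, -0.0], [-0.001, -0.0, -1.0]]
ft_force: [1.0, -1.4, 4.5]
width: 0.0433
finger_force: 40.0
```

>>> move_arm(targets=[[[0,1,0],0],[[0,0,0],0],[[0,0,0],0]])

```text
time_s: 10.85
tcp_pos: [0.5903, -0.1782, 0.0396]
tool_rot: [[-1.0, 0.019, 0.001], [0.019, 1.0, -0.0], [-0.001, -0.0, -1.0]]
ft_force: [0.5, -3.6, 4.6]
width: 0.044
finger_force: 40.0
```

>>> move_arm(targets=[[[0,1,0],0],[[0,0,0],0],[[0,0,0],0]])

```text
time_s: 11.15
tcp_pos: [0.5903, -0.1772, 0.0396]
tool_rot: [[-1.0, 0.019, 0.0], [0.019, 1.0, -0.0], [-0.001, -0.0, -1.0]]
ft_force: [0.6, -3.8, 4.9]
width: 0.0441
finger_force: 40.0
```

The -3.8 N matches bed drag (about 7 N load), since the tool is still advancing. I'll unload a little more and continue.

>>> move_arm(targets=[[[0,0,-0.4],0],[[0,1,0],0],[[0,0,0],0],[[0,0,0],0]])

```text
time_s: 11.55
tcp_pos: [0.5899, -0.1764, 0.0396]
tool_rot: [[-1.0, 0.019, -0.0], [0.019, 1.0, -0.001], [0.0, -0.001, -1.0]]
ft_force: [-0.5, -5.8, 2.2]
width: 0.0437
finger_force: 40.0
```

>>> move_arm(targets=[[[0,1,0],0],[[0,0,0],0],[[0,0,0],0]])

```text
time_s: 11.85
tcp_pos: [0.5898, -0.1763, 0.0397]
tool_rot: [[-1.0, 0.019, -0.0], [0.019, 1.0, -0.002], [0.0, -0.002, -1.0]]
ft_force: [-0.5, -10.5, 2.6]
width: 0.0433
finger_force: 40.0
```

The long stop is reached: the tool no longer advances at y=-176.3 and the force has jumped to 10 N. I'll ease that a bit and go for the short stop.

>>> move_arm(targets=[[[0,-0.7,0],0],[[-2,0,0],0],[[-2,0,0],0],[[-2,0,0],0],[[-1,0,0],0],[[0,0,0],0],[[0,0,0],0]])

```text
time_s: 12.55
tcp_pos: [0.5906, -0.1764, 0.0399]
tool_rot: [[-1.0, 0.019, -0.012], [0.019, 1.0, 0.0], [0.012, 0.0, -1.0]]
ft_force: [-23.0, -8.4, 26.9]
width: 0.0438
finger_force: 40.0
```

>>> move_arm(targets=[[[-1,0,0],0],[[0,0,0],0],[[0,0,0],0]])

```text
time_s: 12.85
tcp_pos: [0.591, -0.1764, 0.0399]
tool_rot: [[-1.0, 0.019, -0.013], [0.019, 1.0, 0.0], [0.013, 0.0, -1.0]]
ft_force: [-25.4, -9.1, 29.0]
width: 0.0435
finger_force: 40.0
```

>>> move_arm(targets=[[[-1,0,0],0],[[0,0,0],0],[[0,0,0],0]])

```text
time_s: 13.15
tcp_pos: [0.5928, -0.1764, 0.0399]
tool_rot: [[-1.0, 0.019, -0.012], [0.019, 1.0, 0.0], [0.012, -0.0, -1.0]]
ft_force: [-22.6, -8.6, 25.9]
width: 0.0436
finger_force: 40.0
```

>>> move_arm(targets=[[[-1,0,0],0],[[0,0,0],0],[[0,0,0],0]])

```text
time_s: 13.45
tcp_pos: [0.5935, -0.1765, 0.0399]
tool_rot: [[-1.0, 0.019, -0.012], [0.019, 1.0, 0.0], [0.012, -0.0, -1.0]]
ft_force: [-24.0, -8.4, 27.3]
width: 0.0439
finger_force: 40.0
```

This is bed drag feigning a stop: fz is 27 N and fx is about 0.85 of it, with stick-slip motion and a tool tilt of 0.012. I'll unload vertically.

>>> move_arm(targets=[[[0,0,-0.7],0],[[0,0,-0.7],0],[[0,0,0],0],[[0,0,0],0]])

```text
time_s: 13.85
tcp_pos: [0.5972, -0.1766, 0.0399]
tool_rot: [[-1.0, 0.019, -0.005], [0.019, 1.0, -0.001], [0.005, -0.001, -1.0]]
ft_force: [-5.4, -9.2, 0.4]
width: 0.0435
finger_force: 40.0
```

>>> move_arm(targets=[[[-1,0,0],0],[[0,0,0],0],[[0,0,0],0]])

```text
time_s: 14.15
tcp_pos: [0.598, -0.1766, 0.0398]
tool_rot: [[-1.0, 0.019, -0.006], [0.019, 1.0, -0.0], [0.006, -0.001, -1.0]]
ft_force: [-5.9, -9.1, 1.4]
width: 0.0438
finger_force: 40.0
```

>>> move_arm(targets=[[[-1,0,0],0],[[0,0,0],0],[[0,0,0],0]])

```text
time_s: 14.45
tcp_pos: [0.5985, -0.1766, 0.0399]
tool_rot: [[-1.0, 0.019, -0.007], [0.019, 1.0, -0.0], [0.007, -0.001, -1.0]]
ft_force: [-7.6, -8.9, 2.3]
width: 0.0438
finger_force: 40.0
```

>>> move_arm(targets=[[[-1,0,0],0],[[0,0,0],0],[[0,0,0],0]])

```text
time_s: 14.75
tcp_pos: [0.5987, -0.1766, 0.0399]
tool_rot: [[-1.0, 0.019, -0.008], [0.019, 1.0, -0.0], [0.008, -0.0, -1.0]]
ft_force: [-10.9, -9.8, 6.0]
width: 0.0437
finger_force: 40.0
```

The tool advances only 0.2 mm for 1 mm commanded, so this may be the stop. To tell it from drag, I'll unload vertically and see whether the tool still creeps.

>>> move_arm(targets=[[[0,0,-0.6],0],[[0,0,0],0],[[0,0,0],0]])

```text
time_s: 15.05
tcp_pos: [0.5987, -0.1765, 0.0399]
tool_rot: [[-1.0, 0.019, -0.008], [0.019, 1.0, -0.0], [0.008, -0.0, -1.0]]
ft_force: [-8.4, -10.5, -1.6]
width: 0.0438
finger_force: 40.0
```

>>> move_arm(targets=[[[-1,0,0],0],[[0,0,0],0],[[0,0,0],0]])

```text
time_s: 15.35
tcp_pos: [0.5988, -0.1766, 0.04]
tool_rot: [[-1.0, 0.019, -0.01], [0.019, 1.0, 0.0], [0.01, -0.0, -1.0]]
ft_force: [-12.9, -9.7, 1.8]
width: 0.0436
finger_force: 40.0
```

>>> move_arm(targets=[[[-1,0,-0.3],0],[[0,0,0],0],[[0,0,0],0]])

```text
time_s: 15.65
tcp_pos: [0.5988, -0.1765, 0.04]
tool_rot: [[-1.0, 0.019, -0.012], [0.019, 1.0, 0.0], [0.012, 0.0, -1.0]]
ft_force: [-15.1, -10.4, 5.2]
width: 0.0437
finger_force: 40.0
```

Unloading the bed gave no creep: x is stuck at 598.8, as predicted, and the force rises with each push. So it is the short stop. I'll firm both pushes, keeping the bed load light, and take a look.

>>> move_arm(targets=[[[-1,0.5,-0.5],0],[[-0.5,0.5,-0.3],0],[[0,0,0],0],[[0,0,0],0],[[0,0,0],0]])

```text
time_s: 16.15
tcp_pos: [0.5989, -0.1765, 0.0401]
tool_rot: [[-1.0, 0.019, -0.014], [0.019, 1.0, -0.001], [0.014, -0.001, -1.0]]
ft_force: [-18.7, -16.4, 1.3]
width: 0.0439
finger_force: 40.0
```

```bash
python3 - <<'E'
from h import *
s=manip.get_state(); print(s['tcp_pos'].round(4),s['tool_rot'].round(4),s['ft_force'],s['torque'])
c=cap('wrist'); P=cloud(c); z=P[...,2]; near=(abs(P[...,0]-.6)<.06)&(abs(P[...,1]+.178)<.05)
T=P[near&(z>.055)&(z<.075)&(cv2.cvtColor(c['pixels'],cv2.COLOR_RGB2HSV)[...,2]>150)]
print('top',len(T),cv2.minAreaRect((T[:,:2]*1000).astype(np.float32)))
A=np.c_[T[:,:2]-T[:,:2].mean(0),np.ones(len(T))]; print('plane',np.linalg.lstsq(A,T[:,2],rcond=None)[0])
d=cap('side'); a=cv2.resize(c['pixels'][150:470,160:480],(400,400)); b=cv2.resize(d['pixels'][185:265,270:350],(400,400),interpolation=cv2.INTER_CUBIC)
cv2.imwrite('pics/f.png',np.hstack([a,b])[...,::-1])
E
```

```text
[ 0.5989 -0.1765  0.0401] [[-9.997e-01  1.860e-02 -1.440e-02]
 [ 1.860e-02  9.998e-01 -7.000e-04]
 [ 1.440e-02 -1.000e-03 -9.999e-01]] [-18.67491334 -16.4233724    1.34646805] [-3.28150778  3.31805261 -0.30074236]
top 13009 ((599.5643310546875, -177.72679138183594), (73.28951263427734, 62.373077392578125), 87.9044189453125)
plane [-0.01522438 -0.00235669  0.06753335]
```

View pics/f.png

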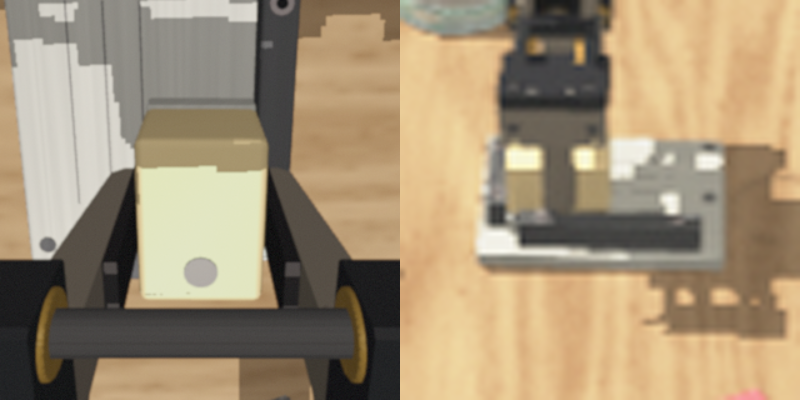

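The blank (left half, 140–265 × 110–300) sits in the corner with no visible gap. It's at about (599.6,-177.7) mm, parallel to the stops, with its top tilted 0.015 rad, well within the limit. I'll add a little more push on the short stop and then hold.

>>> move_arm(targets=[[[-1,0,-0.2],0],[[0,0,0],0],[[0,0,0],0],[[0,0,0],0],[[0,0,0],0],[[0,0,0],0],[[0,0,0],0],[[0,0,0],0]])

```text
time_s: 17.05
tcp_pos: [0.599, -0.1765, 0.0402]
tool_rot: [[-1.0, 0.019, -0.016], [0.019, 1.0, -0.001], [0.016, -0.001, -1.0]]
ft_force: [-20.3, -17.4, 2.9]
width: 0.0439
finger_force: 40.0
```

Everything is steady: about 20 N towards the short stop, 17 N towards the long stop, and a 40 N grip.

```bash
python3 -c "
from station import manip
print(manip.job_done())"
```

```text
the job is handed in; nothing more can be done
None
```

I handed the job in at about 17 s with the ivory blank seated in the corner of the larger fixture and still gripped at 40 N. The tool pushes about 20 N towards the short stop and 17 N towards the long stop, and the blank leans about 0.016 rad (limit 0.05); the hand-in returned no verdict.

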